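Count along the divider rack and slide the adapter into the third gap

ROBOT

A 6-joint arm with a two-finger parallel gripper is mounted at the origin on a cart in front of the work surface, level with it; the furniture and walls round the work are solid. World frame = base frame: x ahead of the robot, y to its left, z up, the work surface at z = 0. Lengths are in m, angles in rad, forces in N, time in s.
With the tool pointing down it reaches from about 0.25 to 0.8 m from the base axis. Payload 8.5 kg.
Tool frame: the origin (TCP) lies on the mounting face of the last link; the fingertips stand 173 mm ahead of it and the grasp point (between the pads) lies 155 mm ahead of it; z points along the fingers, y is the line along which they close (so a half turn about z gives the same grasp; the last joint's range is limited). The gripper opens to 85 mm and grips with 20 to 120 N. Pads are 22 mm wide; open, the fingers measure 114 mm over their backs; the gripper's body (76 mm by 85 mm) begins 54 mm behind the grasp point. The pads swing forward as they close: fully open they stand 13 mm farther back than shut.
Start: joints at [1.271, 0.238, -0.013, 1.319, 0, 1.571], TCP at [0.155, 0.502, 0.405] pointing down, gripper open.
Joint ranges: [-2.66, 2.66], [-1.03, 1.9], [-1.14, 1.46], [-1.82, 2.27], [-1.45, 1.34], [-3.14, 3.14]. Speed limits (rad/s): [2.22, 2.22, 2.79, 3.14, 3.14, 3.14].

INTERFACE

Orientations are given as a unit quaternion [w, x, y, z].
In Python, from bench import arm, imaging gives the robot as it stands. The module is installed in compiled form; this text tells all that it offers. Calls block until the motion is done:
- arm.goto(position, orientation): joint-space move of the TCP to a pose.
- arm.movel(position, rotation=None, feed=0.15): straight line of the TCP; rotation=None keeps the orientation; feed is the mean speed in m/s.
- arm.goto_joints(angles): joint-space move.
- arm.let_go() and arm.gripper_close(f_grip=None): open the fingers fully, or close them until they stop; f_grip is the grip in N (None keeps the last).
- arm.dwell(seconds).
- arm.solve_ik(position, orientation): joint angles nearest the present ones, or None.
- imaging.camera(name): name is "scene" or "top" or "wrist"; returns the picture (480x640x3 uint8, red, green, blue); there is no depth.
- imaging.camera_model(name): a dict with "intrinsics" (3x3 intrinsics, pixels), "k1" (the pictures are not rectified: a ray, as slopes to the right and down, at radius r is drawn at 1 + k1 r^2 times it, then the intrinsics apply), "eye" and "rotation" of the camera in the world; the wrist camera has in their place "mount" (4x4, takes a point from camera to tool coordinates, whose origin is the TCP and whose axes are the flange's). Camera axes: x right, y down, z forward; pixel columns grow to the right and rows downward; lengths in m; the calibration is good to about 2 mm. A picture is of the moment at which its call begins: read the wrist's pose just before it. camera_model takes no time and is no camera call.
A pose or a line that the arm cannot do raises arm.MotionError and nothing moves.
- arm.close_job(): hands the job in; it is judged then, once.
Readings, each from a call of its own:
- arm.read_time_s(): time.
- arm.read_joint_positions(): joint angles.
- arm.read_joint_vel(): joint speeds.
- arm.read_joint_torque(): joint torques, N m.
- arm.read_tool_pos(): TCP position.
- arm.read_orientation(): TCP orientation.
- arm.read_ft_force(): force on the tool from outside, world axes, zero at the start.
- arm.read_moment(): the same for the moment, N m.
- arm.read_grip_width(): finger opening in m.
- arm.read_finger_force(): force on a finger pad.
Only numpy, scipy, OpenCV 4.12 (cv2) and the standard library are available. Lean on these libraries where they do the work, as an engineer would, in place of code of your own. Each camera call takes 0.05 s, during which the arm holds its last target. There are 200 camera calls.

TASK

Count the gaps of the white divider rack by touch: starting at its orange-capped end, run a fingertip along just above the rack's steel rail so that it flicks the first and then the second blue tab over, away from the orange end, and stop at the third gap without flicking any other tab. Then push the black laptop adapter along the worktop with the fingertips, never picking it up, lengthwise into that third gap counted from the orange end, fully home against the back panel. Leave everything else where it is.

Things in the scene. Friction and masses are not known exactly. Their poses are not given: they have to be found in the camera images.
- rack: fixed white plastic divider rack: six open-fronted bays (gaps) side by side along its own y, no floor. Origin on the worktop, mid-width, at the inner face of the 50 mm high back panel; x points to the back, away from the robot. Bays 62 mm wide at 66 mm pitch: centres at y = +-33, +-99, +-165 mm; dividers 1 to 5 at y = +132, +66, 0, -66, -132 mm; end panels at y = +-198 mm
- front_mid (a point): on the worktop at the front edge of the middle divider, rack x = -83 mm: all dividers and end panels are 4 mm thick (6 mm rounded front edge), 62 mm high and run from here to the back panel
- rail_mid (a point): middle of the rack's steel rail (8 mm round, centre 64 mm above the worktop), which runs along rack y at rack x = -30 mm and carries one blue springy tab above each of the five dividers. Nothing on the rack but the tabs is higher than 74 mm
- orange_cap: bright orange plastic cap clipped on one end panel of the rack (fixed): it marks the end from which the gaps are counted. It may be on the rack's +y or -y end. 60 x 12 mm, top 74 mm above the worktop; origin on the worktop under its middle
- grey_cap: grey cap of the same shape on the other end panel (fixed)
- adapter: loose black laptop power adapter, a flat block 49 x 116 x 30 mm (own x, y, z), about 0.25 kg, lying on the worktop in front of the rack with its length (own y) roughly along the rack's x, its +y end toward the rack. Origin: centre of its underside. Fully home, its origin is 58 mm in front of the back panel and 33 mm of it stick out of the bay
- tab1 (a joint): swing of the blue index tab on divider 1 (divider 1 is nearest the rack's +y end, 5 nearest its -y end): 0 rad upright, positive when its top leans toward the rack's -y, negative toward +y, stops at 1.4 either way; a light spring returns it upright (2 to 3 N when a fingertip at half its height sweeps over it)
- tab1_top (a point): top edge of the blue tab on divider 1, 102 mm above the worktop when upright; the tab's hinge is 32 mm below and it is 16 mm wide (rack x), 3 mm thick
- tab2 (a joint): swing of the blue index tab on divider 2 (divider 1 is nearest the rack's +y end, 5 nearest its -y end): 0 rad upright, positive when its top leans toward the rack's -y, negative toward +y, stops at 1.4 either way; a light spring returns it upright (2 to 3 N when a fingertip at half its height sweeps over it)
- tab2_top (a point): top edge of the blue tab on divider 2, 102 mm above the worktop when upright; the tab's hinge is 32 mm below and it is 16 mm wide (rack x), 3 mm thick
- tab3 (a joint): swing of the blue index tab on divider 3 (divider 1 is nearest the rack's +y end, 5 nearest its -y end): 0 rad upright, positive when its top leans toward the rack's -y, negative toward +y, stops at 1.4 either way; a light spring returns it upright (2 to 3 N when a fingertip at half its height sweeps over it)
- tab3_top (a point): top edge of the blue tab on divider 3, 102 mm above the worktop when upright; the tab's hinge is 32 mm below and it is 16 mm wide (rack x), 3 mm thick
- tab4 (a joint): swing of the blue index tab on divider 4 (divider 1 is nearest the rack's +y end, 5 nearest its -y end): 0 rad upright, positive when its top leans toward the rack's -y, negative toward +y, stops at 1.4 either way; a light spring returns it upright (2 to 3 N when a fingertip at half its height sweeps over it)
- tab4_top (a point): top edge of the blue tab on divider 4, 102 mm above the worktop when upright; the tab's hinge is 32 mm below and it is 16 mm wide (rack x), 3 mm thick
- tab5 (a joint): swing of the blue index tab on divider 5 (divider 1 is nearest the rack's +y end, 5 nearest its -y end): 0 rad upright, positive when its top leans toward the rack's -y, negative toward +y, stops at 1.4 either way; a light spring returns it upright (2 to 3 N when a fingertip at half its height sweeps over it)
- tab5_top (a point): top edge of the blue tab on divider 5, 102 mm above the worktop when upright; the tab's hinge is 32 mm below and it is 16 mm wide (rack x), 3 mm thick
- charger: bystander: black charger block 46 x 62 mm, 32 mm high (its white plug reaches 56 mm), in a bay of the rack; origin centre of underside
- meter: bystander: dark blue oval blood-sugar meter 54 x 98 x 19 mm, in a bay of the rack; origin centre of underside
- mug: bystander: white mug, 95 mm high, left of the rack
- stapler: bystander: black stapler 34 x 146 x 50 mm, right of the work
- paprika: bystander: spice jar with white lid, 98 mm high, behind the rack
- tape: bystander: roll of brown tape 96 mm across, 48 mm high, right of the rack

How it is judged:
By the outcome, as a careful person would: the job done as asked, in the order asked, and still so for the second after the job is handed in, with the robot touching nothing.
It also fails if it takes over 66 s, if anything falls off the work surface, if the arm or the gripper's body presses on something with over 40 N, if the wrist force passes 120 N, or if a joint passes its speed limit or range.

## Working session

There is one attempt and no reset: what is moved stays moved. The work goes in short steps, each a Python script; the robot and the scene stay as the last script left them, time stands still between calls to the robot, and variables do not carry over. Pictures are saved under pics/ and viewed, at most 10 in all, crops included, and the job is handed in when it is done.

```bash
mkdir -p pics
python3 - <<'E'
from bench import arm, imaging
import cv2
for n in ("scene","top"):
    cv2.imwrite(f"pics/{n}0.png",imaging.camera(n)[:,:,::-1]); m=imaging.camera_model(n); print(n,m)
print(imaging.camera_model("wrist"),arm.read_orientation(),arm.read_time_s())
E
```

```text
scene {'intrinsics': array([[436.48964868,   0.        , 316.90947516],
       [  0.        , 436.48964868, 237.08382204],
       [  0.        ,   0.        ,   1.        ]]), 'k1': -0.09713858188054751, 'eye': array([0.25768129, 0.62264246, 0.89995862]), 'rotation': array([ 0.10369835, -0.29572062,  0.89215774, -0.32534678])}
top {'intrinsics': array([[470.62135442,   0.        , 320.94504123],
       [  0.        , 470.62135442, 243.37195612],
       [  0.        ,   0.        ,   1.        ]]), 'k1': -0.045538700133157986, 'eye': array([0.36672155, 0.07869184, 1.42033675]), 'rotation': array([ 0.07102444, -0.66945449,  0.735593  , -0.07542641])}
{'intrinsics': array([[431.23687788,   0.        , 324.10826002],
       [  0.        , 431.23687788, 237.8241116 ],
       [  0.        ,   0.        ,   1.        ]]), 'k1': -0.038116253817370216, 'mount': array([[ 6.09457004e-04, -9.46591480e-01, -3.22434798e-01,
         8.26217024e-02],
       [ 9.99999809e-01,  6.10018537e-04,  9.93023630e-05,
         1.00882277e-03],
       [ 1.02692433e-04, -3.22434797e-01,  9.46591671e-01,
         3.07338228e-02],
       [ 0.00000000e+00,  0.00000000e+00,  0.00000000e+00,
         1.00000000e+00]])} [-1.07557961e-04  1.49358871e-01  9.88782827e-01 -6.61171534e-04] 0.1
```

View pics/scene0.png

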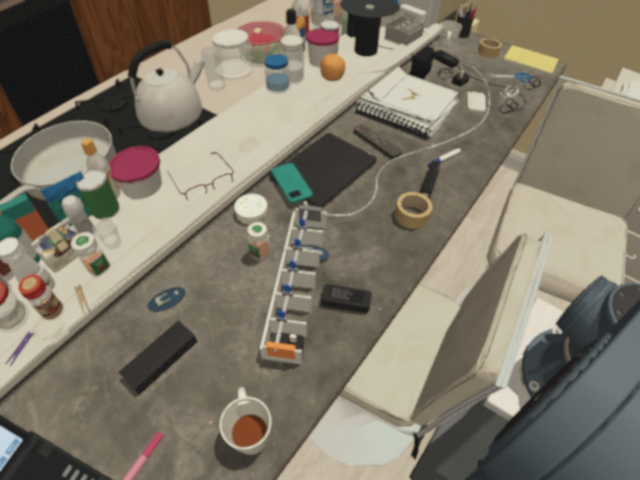

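View pics/top0.png

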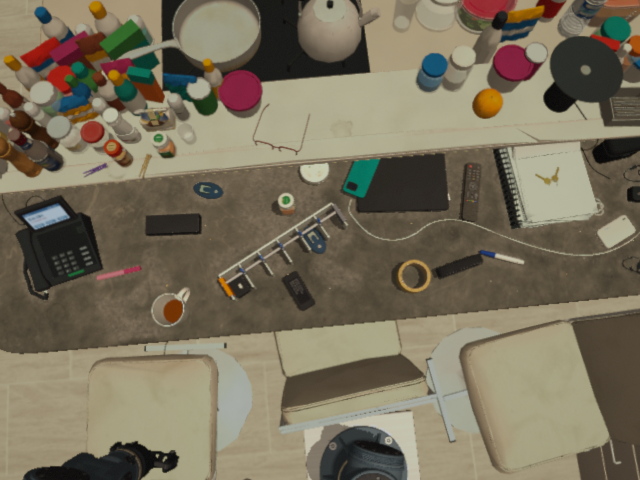

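The orange cap is at the left: about (228,287) in top and (282,350) in scene. The adapter is in front of the rack, at (298,291) in top. Next I'll enlarge both views.

```bash
cat > h.py <<'E'
import numpy as np, cv2
from scipy.spatial.transform import Rotation as R
from bench import arm, imaging
def rot(q): return R.from_quat(np.r_[q[1:],q[0]]).as_matrix()
def quat(M):
    q=R.from_matrix(M).as_quat(); return np.r_[q[3],q[:3]]
def pose(n,tp=None,tq=None):
    m=imaging.camera_model(n)
    if n!="wrist": return m, np.array(m["eye"]), (rot(m["rotation"]) if np.size(m["rotation"])==4 else m["rotation"])
    T=m["mount"]; Rt=rot(tq); return m, tp+Rt@T[:3,3], Rt@T[:3,:3]
def ray(c,uv):
    m,e,Rc=c; K=m["intrinsics"]; d=(np.array(uv,float)-K[:2,2])/K[0,0]; s=d.copy()
    for _ in range(20): s=d/(1+m["k1"]*(s@s))
    v=Rc@np.r_[s,1]; return e,v/np.linalg.norm(v)
def onz(c,uv,z):
    e,v=ray(c,uv); return e+v*(z-e[2])/v[2]
def tri(obs):
    A=np.zeros((3,3));b=np.zeros(3)
    for c,uv in obs:
        e,v=ray(c,uv);P=np.eye(3)-np.outer(v,v);A+=P;b+=P@e
    p=np.linalg.solve(A,b); return p,[np.linalg.norm((np.eye(3)-np.outer(ray(c,u)[1],ray(c,u)[1]))@(p-c[1])) for c,u in obs]
def proj(c,p):
    m,e,Rc=c; q=Rc.T@(np.array(p)-e); s=q[:2]/q[2]; s=s*(1+m["k1"]*(s@s)); return m["intrinsics"][0,0]*s+m["intrinsics"][:2,2]
E
python3 - <<'E'
from h import *
t=pose("top")
for n,u,z in [("cap",(227,286),.074),("far end",(335,207),.06),("adapt",(298,291),.03),("rail L",(222,276),.064)]: print(n,onz(t,u,z))
print(onz(t,(640/2,480/2),0), rot(arm.read_orientation()))
E
```

```text
cap [0.55014273 0.3376624  0.074     ]
far end [0.75954014 0.004157   0.06      ]
adapt [0.52172199 0.13718974 0.03      ]
rail L [0.58204989 0.35256852 0.064     ]
[0.67584662 0.05756526 0.        ] [[-9.55383832e-01  2.95366831e-01 -4.10206598e-04]
 [ 2.95367116e-01  9.55382981e-01 -1.27538065e-03]
 [ 1.51992625e-05 -1.33963959e-03 -9.99999103e-01]]
```

```bash
cat > v.py <<'E'
from h import *
import json
yaw=np.radians(28); rx=np.array([np.cos(yaw),np.sin(yaw),0]); ry=np.array([-np.sin(yaw),np.cos(yaw),0])
M=np.c_[-rx,ry,[0,0,-1]]; mid=np.array([.67,.178,0])
out=[]
for i,(a,b) in enumerate([(-.12,.07),(-.12,-.07)]):
    p=mid+a*rx+b*ry+[0,0,.42]
    arm.goto(p,quat(M)); arm.dwell(.2)
    tp,tq=arm.read_tool_pos(),arm.read_orientation(); im=imaging.camera("wrist")[:,:,::-1]
    cv2.imwrite(f"pics/w{i}.png",im); out.append([list(tp),list(tq)])
    cv2.imwrite(f"pics/w{i}b.png",cv2.resize(im,(800,600),interpolation=cv2.INTER_CUBIC))
json.dump(out,open("w.json","w")); print(out,arm.read_joint_positions(),arm.read_time_s())
arm.gripper_close(20); print(arm.read_time_s())
E
python3 v.py
```

```text
[[[np.float64(0.5308880275650331), np.float64(0.1841384802893333), np.float64(0.41999893470165606)], [np.float64(-2.1264519074417812e-05), np.float64(-0.24243332345096238), np.float64(0.9701680686058908), np.float64(4.3426451435601026e-05)]], [[np.float64(0.5965516504806201), np.float64(0.060845036606783184), np.float64(0.4201400362638177)], [np.float64(4.795332450176195e-05), np.float64(-0.24262325355906728), np.float64(0.9701205853847914), np.float64(6.592086778043942e-05)]]] [ 1.01658122e-01  3.65112069e-01  2.07842042e-01  1.41327808e+00
  1.04088698e-04 -3.88584695e-01] 3.0083
3.775
```

View pics/w0b.png

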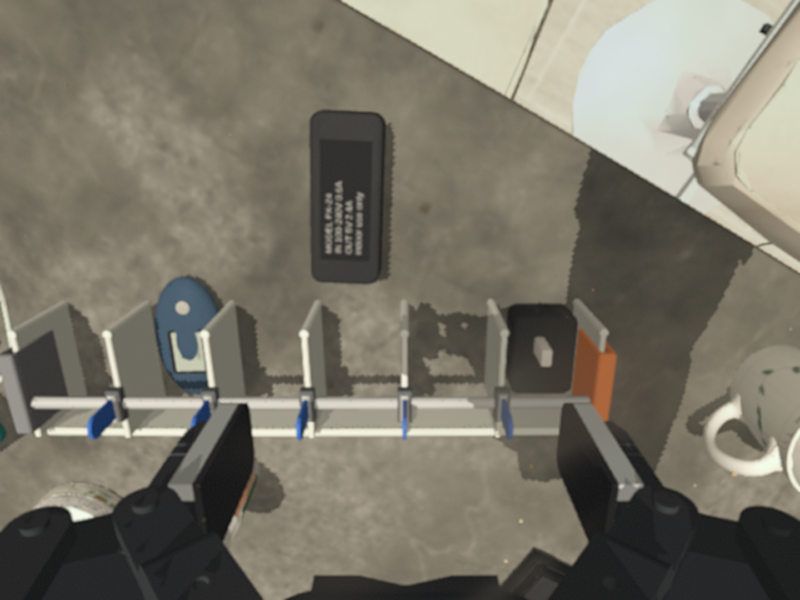

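View pics/w1b.png

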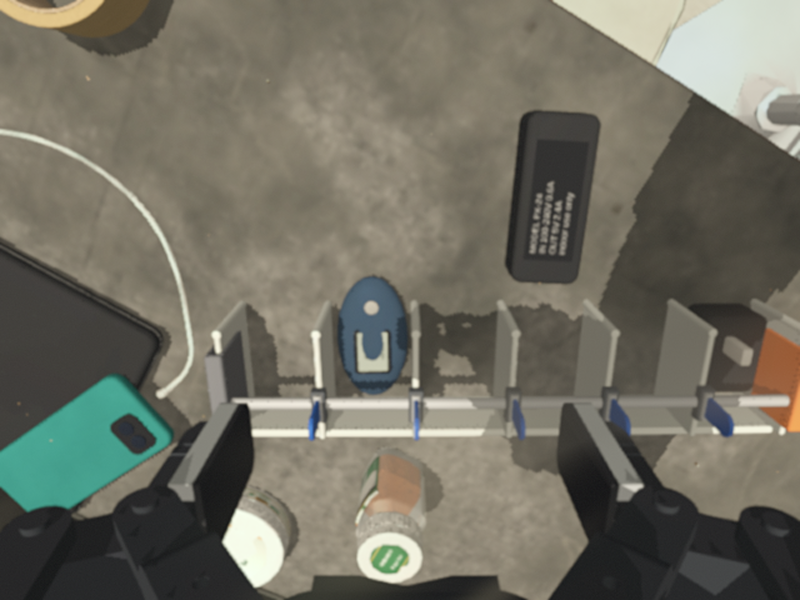

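Orange is on the rack's +y side. In the w0 view (800x600), dividers 1–5 have brackets at x≈503, 405, 307, 211 and 115 on the rail at y≈402. Gap 3, between x=307 and x=405, is empty. The adapter spans (311–384, 112–282). I'll triangulate these and fit the rack and adapter.

```bash
cat > fit.py <<'E'
from h import *
import json
from scipy.optimize import least_squares
W=json.load(open("w.json")); C=[pose("wrist",np.array(a),np.array(b)) for a,b in W]
s=1.25; yd=[.132,.066,0,-.066,-.132]
rail=[[(503,402),(405,402),(307,402),(211,402),(115,402)],[(706,402),(610,402),(514,402),(416,402),(319,402)]]
feet=[[(490,300),(404,301),(320,300),(235,302),(150,303)],[(670,302),(583,302),(498,302),(415,302),(330,303)]]
for k in range(5):
    print(k+1,"rail",*tri([(C[i],np.array(rail[i][k])/s) for i in (0,1)]),"foot",*tri([(C[i],np.array(feet[i][k])/s) for i in (0,1)]))
def T(v,p):
    c,d=np.cos(v[2]),np.sin(v[2]); return [v[0]+c*p[0]-d*p[1],v[1]+d*p[0]+c*p[1],p[2]]
def res(v):
    return np.concatenate([np.r_[proj(C[i],T(v,(-.03,yd[k],.066)))-np.array(rail[i][k])/s,proj(C[i],T(v,(-.083,yd[k],0)))-np.array(feet[i][k])/s] for i in (0,1) for k in range(5)])
f=least_squares(res,[.67,.178,.48]); V=f.x; print(V,np.degrees(V[2])); print(np.round(f.fun.reshape(-1,4),1))
# adapter: hull of projected box vs dark mask
masks=[]
for i in (0,1):
    im=cv2.imread(f"pics/w{i}.png"); g=im.max(2); m=(g<75).astype(np.uint8)
    _,lab,st,cen=cv2.connectedComponentsWithStats(cv2.morphologyEx(m,cv2.MORPH_CLOSE,np.ones((5,5))))
    c0=[(347,200),(555,200)][i]; l=lab[int(c0[1]/s),int(c0[0]/s)]; masks.append((lab==l)); print("mask",st[l],np.round(cen[l]*s))
def hull(v,c): return cv2.convexHull(np.array([proj(c,T(v,(a*.0245,b*.058,z))) for a in(-1,1) for b in(-1,1) for z in(0.,.03)],np.float32))
def ares(v):
    r=[]
    for c,m in zip(C,masks):
        h=cv2.moments(hull(v,c)); q=cv2.moments(m.astype(np.uint8),True)
        for M_ in (h,q):
            M_["a"]=.5*np.arctan2(2*M_["mu11"],M_["mu20"]-M_["mu02"])
        da=(h["a"]-q["a"]+np.pi/2)%np.pi-np.pi/2
        r+=[h["m10"]/h["m00"]-q["m10"]/q["m00"],h["m01"]/h["m00"]-q["m01"]/q["m00"],60*da]
    return r
g=least_squares(ares,[.52,.137,V[2]-np.pi/2],diff_step=1e-4); A=g.x; print("adapter",A,np.round(g.fun,1))
c,d=np.cos(V[2]),np.sin(V[2]); e=A[:2]-V[:2]; print("adapter in rack",c*e[0]+d*e[1],-d*e[0]+c*e[1],"yaw rel deg",np.degrees(A[2]-V[2]+np.pi/2))
json.dump([list(V),list(A)],open("fit.json","w"))
big=[]
for i in (0,1):
    im=cv2.imread(f"pics/w{i}.png"); 
    P=lambda v,p: tuple(np.int32(np.round(proj(C[i],T(v,p))*16*2+16)))
    im=cv2.resize(im,None,fx=2,fy=2)
    for y in yd+[.198,-.198]:
        for z in (0,.062): cv2.line(im,P(V,(-.083,y,z)),P(V,(0,y,z)),(0,0,255) if z else (0,255,0),1,cv2.LINE_AA,4)
    cv2.line(im,P(V,(-.03,.19,.068)),P(V,(-.03,-.19,.068)),(255,0,255),1,cv2.LINE_AA,4)
    cv2.polylines(im,[np.int32(hull(A,C[i])*2)],True,(0,255,255),1)
    o=[(150,0)[i],150][0]; big.append(im[160:720,(300,600)[i]:(300,600)[i]+400])
cv2.imwrite("pics/ov.png",np.hstack(big))
E
python3 fit.py
```

```text
1 rail [0.58995387 0.29123794 0.06818361] [np.float64(0.0003746734915984171), np.float64(0.00037467349159847445)] foot [5.47292864e-01 2.67112155e-01 1.39046572e-05] [np.float64(0.0007457997811697166), np.float64(0.0007457997811697319)]
2 rail [0.62132039 0.23285017 0.06730318] [np.float64(0.00019520163945933923), np.float64(0.00019520163945951362)] foot [ 0.58045813  0.21018869 -0.00586881] [np.float64(0.00037335407701233786), np.float64(0.0003733540770124663)]
3 rail [0.65151315 0.1740648  0.06891919] [np.float64(2.0052914033067784e-05), np.float64(2.0052914033086192e-05)] foot [ 0.61225874  0.15247804 -0.00957591] [np.float64(0.0007743174533213925), np.float64(0.0007743174533212102)]
4 rail [0.68382088 0.11637964 0.06673117] [np.float64(0.00015459181458483165), np.float64(0.00015459181458467647)] foot [ 0.64202771  0.09438987 -0.00407776] [np.float64(5.690610399817208e-06), np.float64(5.690610399673089e-06)]
5 rail [0.71400508 0.05818838 0.06858387] [np.float64(0.0003328688319086566), np.float64(0.00033286883190869015)] foot [ 6.72465435e-01  3.65909657e-02 -6.70158966e-04] [np.float64(4.36240848536974e-06), np.float64(4.362408485295579e-06)]
[0.6810731  0.18998739 0.49338811] 28.269056350883304
[[-1.   1.5  0.8 -0.9]
 [-0.1  1.9  0.6 -1.5]
 [ 0.9  2.  -1.3 -0.5]
 [ 0.8  1.9 -1.9 -1.9]
 [ 1.9  1.6 -1.7 -2.5]
 [-2.2  0.6  1.  -2.4]
 [-1.   1.4  2.9 -2.3]
 [-0.9  1.9  2.4 -2.1]
 [ 0.1  2.3 -0.2 -1.9]
 [ 0.3  2.4 -1.2 -2.5]]
mask [ 248   88   65  139 7414] [350. 193.]
mask [ 404   89   76  138 7225] [550. 191.]
adapter [ 0.52323513  0.13669808 -1.1037891 ] [-1.9 -0.7  1.3  1.9  0.9 -1.3]
adapter in rack -0.16425163383957656 0.02782039267551005 yaw rel deg -1.5115133278389543
```

View pics/ov.png

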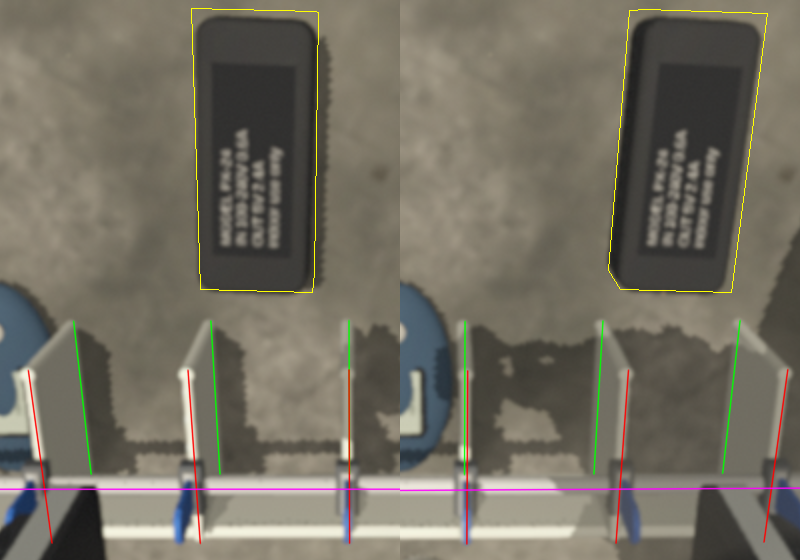

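The overlay matches the divider fronts and the adapter: gap 3 is at rack y=+33, and the adapter is at (-0.164, 0.028) with yaw -1.5°. Before sweeping, I'll check fingertip length with a gentle touch on free worktop, then sweep the tabs.

```bash
cat > r.py <<'E'
from h import *
import json
V,A=json.load(open("fit.json")); c,d=np.cos(V[2]),np.sin(V[2])
RX=np.array([c,d,0]);RY=np.array([-d,c,0]);O=np.array([V[0],V[1],0])
L=.173
ACR=quat(np.c_[-RX,RY,[0,0,-1]])      # finger pair along rack y
def W(x,y,z): return O+x*RX+y*RY+[0,0,z+L]
def inrack(): 
    e=arm.read_tool_pos()-O; return np.round([e@RX,e@RY,e[2]-L],4)
def F():
    f=arm.read_ft_force(); return np.round([f@RX,f@RY,f[2]],1)
E
python3 - <<'E'
from r import *
arm.movel(W(-.17,-.06,.06),ACR,feed=.25); arm.movel(W(-.17,-.06,.025),feed=.1); arm.dwell(.1); f0=F()
for z in np.arange(.023,.002,-.002):
    arm.movel(W(-.17,-.06,z),feed=.04); f=F()-f0
    if f[2]>3: break
print(z,f0,f,inrack(),arm.read_time_s())
arm.movel(W(-.17,-.06,.02),feed=.1)
tp,tq=arm.read_tool_pos(),arm.read_orientation(); im=imaging.camera("wrist")[:,:,::-1]
cv2.imwrite("pics/tip.png",cv2.resize(im[200:,160:480],(800,700))[:600])
for s in (1,-1):
    print(s,arm.solve_ik(W(-.03,.2,.1),quat(np.c_[s*RY,s*RX,[0,0,-1]])),arm.solve_ik(W(-.03,.026,.1),quat(np.c_[s*RY,s*RX,[0,0,-1]])))
print(arm.read_joint_positions())
E
```

```text
0.002999999999999982 [ 0.   0.5 -0.6] [0.1 0.8 1.6] [-0.1701 -0.06    0.0029] 8.0417
1 [0.56112572 0.53319254 0.10210106 1.13970485 0.         1.63853394] [0.29997144 0.55150775 0.1349846  1.15427317 0.         1.37737966]
-1 [ 0.56112572  0.53319254  0.10210106  1.13970485  0.         -1.50305872] [ 0.29997144  0.55150775  0.1349846   1.15427317  0.         -1.764213  ]
[ 1.00827952e-01  4.51948879e-01 -2.75424932e-01  8.42777216e-01
  8.12200583e-06 -3.92560636e-01]
```

View pics/tip.png

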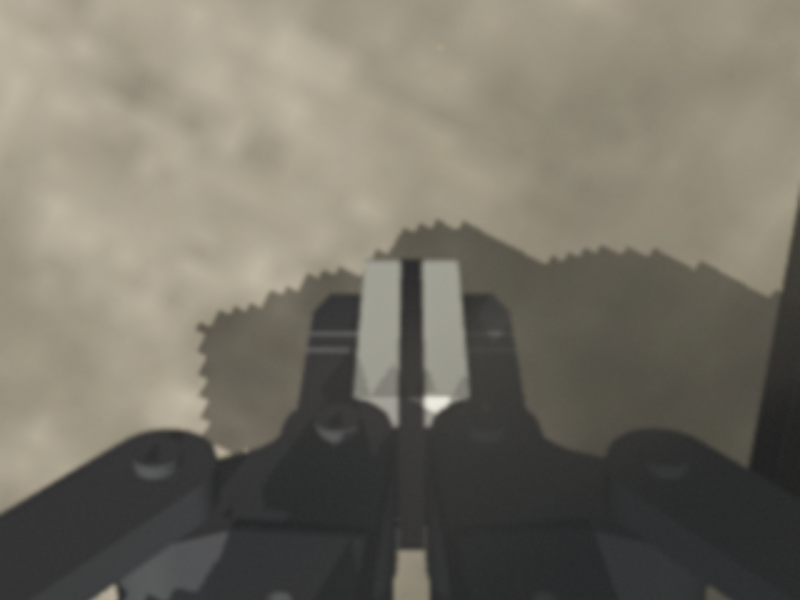

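Tips are confirmed (173 mm when shut, pads lowest). Now the sweep.

Run:
```python
from r import *
Q=quat(np.c_[-RY,-RX,[0,0,-1]]); X=-.032
arm.movel(W(-.17,-.03,.15),feed=.3)
arm.goto(W(X,.205,.15),Q); arm.movel(W(X,.205,.081),feed=.15); arm.dwell(.1); f0=F()
for y in (.155,.130,.122,.110,.085,.062,.054,.045,.026):
    arm.movel(W(X,y,.081),feed=.08); print(y,F()-f0,inrack())
arm.dwell(.3); print(F()-f0)
cv2.imwrite("pics/s1.png",imaging.camera("scene")[180:380,220:380,::-1])
arm.movel(W(X,.026,.15),feed=.15)
arm.movel(W(-.16,.026,.15),feed=.3)
print(arm.read_time_s())
```

```text
0.155 [ 1.   0.2 -0.7] [-0.032   0.1549  0.081 ]
0.13 [0.2 1.3 3.6] [-0.032   0.1293  0.0813]
0.122 [-0.4 -0.4  2.8] [-0.0319  0.1217  0.0812]
0.11 [ 1.  -0.2  2.2] [-0.032   0.1095  0.081 ]
0.085 [ 0.   0.8 -0.2] [-0.0321  0.0843  0.0807]
0.062 [0.  1.3 2.7] [-0.032   0.0613  0.0814]
0.054 [ 0.5 -0.8  2.7] [-0.0319  0.0537  0.0812]
0.045 [ 0.2 -0.4  1.8] [-0.032   0.0446  0.081 ]
0.026 [-0.2  0.4 -0.3] [-0.0322  0.0252  0.0807]
[ 0.4  0.4 -0.1]
15.9083
```

Force peaks at dividers 1 and 2, each followed by a release, show exactly two flicks. Next I nudge the adapter sideways by about 5 mm to line it up with the gap, then look.

Run:
```python
from r import *
arm.movel(W(-.164,-.032,.15),feed=.3); arm.movel(W(-.164,-.032,.012),feed=.25); arm.dwell(.1); f0=F()
arm.movel(W(-.164,-.012,.012),feed=.06)
for y in np.arange(-.010,-.0015,.002):
    arm.movel(W(-.164,y,.012),feed=.03); print(y,F()-f0,inrack())
arm.movel(W(-.164,-.03,.012),feed=.1); arm.movel(W(-.164,-.03,.2),feed=.3)
arm.goto(W(-.15,.0,.247),ACR); arm.dwell(.2)
tp,tq=arm.read_tool_pos(),arm.read_orientation(); im=imaging.camera("wrist")[:,:,::-1]; cv2.imwrite("pics/w2.png",im)
json.dump([list(tp),list(tq)],open("w2.json","w"))
cv2.imwrite("pics/w2b.png",cv2.resize(im,(800,600),interpolation=cv2.INTER_CUBIC)); print(arm.read_time_s())
```

```text
-0.01 [-1.5  0.4 -0.1] [-0.164  -0.0101  0.012 ]
-0.008 [-0.5 -0.7 -0.9] [-0.164  -0.0081  0.012 ]
-0.006 [-1.2  0.8 -0.2] [-0.164  -0.0059  0.012 ]
-0.004 [-1.4 -0.1  0.1] [-0.164  -0.0038  0.012 ]
-0.002 [-0.6  0.2 -0.6] [-0.164  -0.0019  0.012 ]
21.6917
```

View pics/w2b.png

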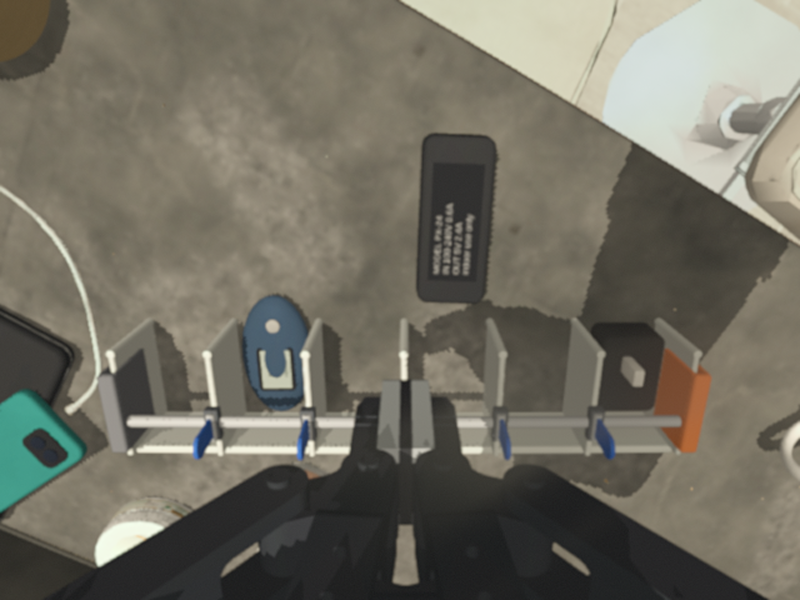

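The w2 view shows all tabs upright. The adapter's edges run left (424,150)→(418,290) and right (495,150)→(488,290), and the divider feet are at (404,322) and (488,322). Computing the lateral pose.

Run:
```python
from r import *
a,b=json.load(open("w2.json")); C=pose("wrist",np.array(a),np.array(b)); s=1.25
def rk(u,z):
    e=onz(C,np.array(u)/s,z)-O; return np.round([e@RX,e@RY],4)
for n,u,z in [("R far",(495,150),.028),("R near",(488,290),.028),("L far",(424,150),.003),("L near",(418,290),.003),("front",(452,301),.028),("rear",(460,134),.02),("f3",(404,322),0),("f2",(488,322),0),("t3",(404,355),.062),("t2",(503,355),.062)]: print(n,rk(u,z))
im=cv2.imread("pics/w2.png"); cv2.imwrite("pics/c.png",cv2.resize(im[95:305,300:440],(533,800),interpolation=cv2.INTER_CUBIC)[:600])
```

```text
R far [-0.2104  0.0588]
R near [-0.1147  0.0589]
L far [-0.2087  0.0135]
L near [-0.1065  0.0102]
front [-0.1065  0.0337]
rear [-0.22    0.0365]
f3 [-0.0795 -0.0004]
f2 [-0.0795  0.0647]
t3 [-0.0802 -0.0003]
t2 [-0.0802  0.0657]
```

View pics/c.png

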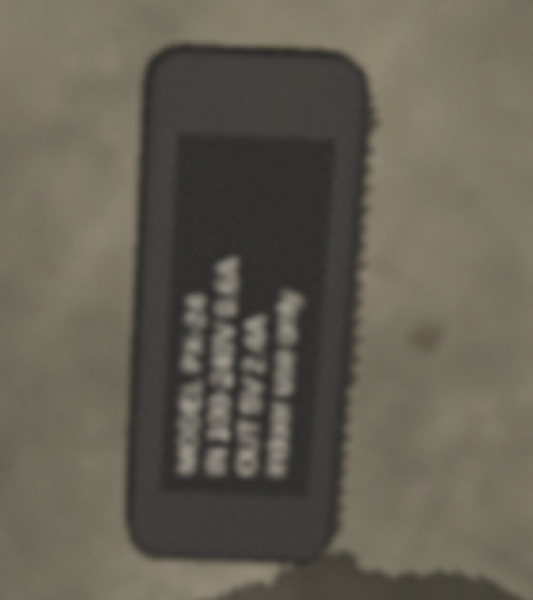

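Run:
```python
from r import *
a,b=json.load(open("w2.json")); C=pose("wrist",np.array(a),np.array(b))
def rk(x,y):
    e=onz(C,(300+x/3.81,95+y/3.81),.03)-O; return np.array([e@RX,e@RY])
for n,p,q in [("label L",(180,135),(165,490)),("label R",(335,140),(307,492)),("top L",(150,100),(131,510)),("top R",(366,100),(330,510)),("ctr",(257.5,137),(236,491)),("rear end",(170,46),(340,50)),("front end",(150,556),(310,560))]:
    P,Q_=rk(*p),rk(*q); D=Q_-P; print(n,P.round(4),Q_.round(4),np.degrees(np.arctan2(D[1],D[0])).round(2))
```

```text
label L [-0.2021  0.0192] [-0.123   0.0171] -1.47
label R [-0.2012  0.0523] [-0.1226  0.0496] -1.97
top L [-0.2094  0.0127] [-0.1182  0.0094] -2.05
top R [-0.2095  0.0585] [-0.1182  0.0551] -2.16
ctr [-0.2018  0.0357] [-0.1228  0.0334] -1.71
rear end [-0.2204  0.0168] [-0.2197  0.0525] 88.88
front end [-0.107   0.0139] [-0.1061  0.051 ] 88.52
```

The adapter centre is at y≈34 mm with yaw about -1.8°, so its front is centred on the gap within a millimetre. Next I push it home from the rear, with the finger pair across and force monitored.

Run:
```python
from r import *
Y=.034
arm.movel(W(-.255,Y,.10),ACR,feed=.25); arm.movel(W(-.255,Y,.012),feed=.2); arm.dwell(.1); f0=F()
x=-.255
while x<-.115:
    x+=.006 if x<-.140 else .0015
    arm.movel(W(x,Y,.012),feed=.06 if x<-.14 else .03); f=F()-f0
    print(round(x,4),f)
    if f[0]<-7: break
    if abs(f[1])>7: print("side"); break
print(inrack(),arm.read_time_s())
arm.movel(W(x-.03,Y,.012),feed=.1); arm.movel(W(x-.03,Y,.2),feed=.3)
arm.goto(W(-.15,.0,.247),ACR); arm.dwell(.2)
tp,tq=arm.read_tool_pos(),arm.read_orientation(); im=imaging.camera("wrist")[:,:,::-1]; cv2.imwrite("pics/w3.png",im)
json.dump([list(tp),list(tq)],open("w3.json","w"))
cv2.imwrite("pics/w3b.png",cv2.resize(im[100:400,100:540],(792,540),interpolation=cv2.INTER_CUBIC)); print(arm.read_time_s())
```

```text
-0.249 [ 0.   0.1 -0.7]
-0.243 [-0.6  0.  -0.7]
-0.237 [-0.3  0.3 -2.1]
-0.231 [-0.9  0.6 -1. ]
-0.225 [-0.4 -0.4 -1.1]
-0.219 [-1.1 -0.5 -0.5]
-0.213 [-1.3 -0.6 -1.2]
-0.207 [-0.1  0.5 -1.4]
-0.201 [ 0.3  0.2 -0.6]
-0.195 [ 0.  -0.1 -0.7]
-0.189 [-0.3 -0.8 -0.2]
-0.183 [ 0.3  0.5 -0.8]
-0.177 [-0.7 -0.3 -1.1]
-0.171 [-0.7  0.3 -0.6]
-0.165 [-0.6 -1.2  0.4]
-0.159 [-1.   0.5 -0.4]
-0.153 [-0.2 -0.6 -0.5]
-0.147 [-0.1 -0.6 -0.1]
-0.141 [-0.7  0.2 -1.8]
-0.135 [ 0.1 -0.1 -0.5]
-0.1335 [-0.6  0.3 -1.3]
-0.132 [-1.6 -0.5 -0.1]
-0.1305 [-0.6 -0.9 -0.9]
-0.129 [-1.1 -0.7  0.2]
-0.1275 [-1.6 -0.2 -0.8]
-0.126 [-5.6  0.   2.5]
-0.1245 [-11.8  -1.1   5.9]
[-0.1264  0.0341  0.0118] 30.1167
31.9333
```

View pics/w3b.png

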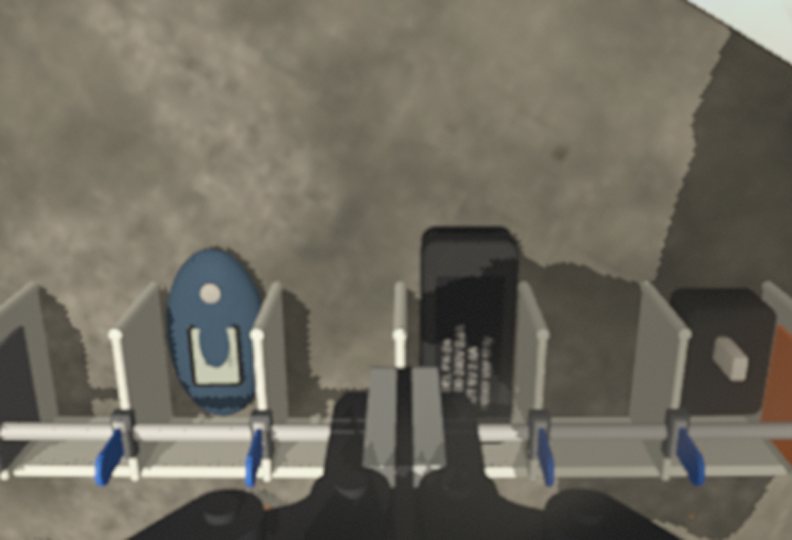

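w3 shows the adapter (421–518, 228–400) straight in the third gap from orange, with about 33 mm sticking out. All visible tabs are upright and the bystanders haven't moved. The push force rose to 12 N at x=-0.126, where I predicted it would reach home (-0.127).

```bash
python3 -c "
from bench import arm
print(arm.close_job())"
```

```text
the job is handed in; nothing more can be done
None
```

I flicked tabs 1 and 2 away from the orange end and no others, pushed the adapter home against the back panel in the third gap, and handed the job in at about 32 s of the 66 s limit.

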